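Shut the meat-pressing box and start its lid screw

ROBOT

A 6-joint arm with a two-finger parallel gripper is mounted at the origin on the work surface. World frame = base frame: x ahead of the robot, y to its left, z up, the work surface at z = 0. Lengths are in m, angles in rad, forces in N, time in s.
With the tool pointing down it reaches from about 0.425 to 0.95 m from the base axis. Payload 3.5 kg.
Tool frame: the origin (TCP) lies on the centre line of the jaws, within the pads' length; the fingertips stand 14 mm ahead of it and the grasp point (between the pads) lies 5 mm behind it (ctrl.finger_overhang is the distance from the TCP to the fingertips, in m); z points along the fingers, y is the line along which they close (so a half turn about z gives the same grasp; the last joint's range is limited). The gripper opens to 85 mm and grips with 20 to 120 N. Pads are 22 mm wide; open, the fingers measure 114 mm over their backs; the gripper's body (76 mm by 85 mm) begins 54 mm behind the grasp point. The pads swing forward as they close: fully open they stand 13 mm farther back than shut.
Start: joints at [1.188, 0.286, 1.577, -0, 1.279, -0.15], TCP at [0.156, 0.657, 0.214] pointing down, gripper open.
Joint ranges: [-2.77, 2.77], [-0.9, 2.22], [0.21, 2.48], [-1.53, 4.67], [0.24, 2.81], [-2.84, 2.84]. Speed limits (rad/s): [2.79, 2.79, 3.14, 3.14, 3.14, 3.14].

INTERFACE

Orientations are given as a unit quaternion [x, y, z, w].
In Python, from plant import ctrl gives the robot as it stands.
- The arm moves only by the tool send_rows, never from a script. Its argument "moves" is text: rows parted by semicolons, each of 7 numbers parted by spaces: the turn, a rotation vector about the tool's x, y, z in units of 360 degrees (1.0 is 360 degrees), then the shift along the tool's x, y, z in units of 20 cm (1.0 is 20 cm), then the gripper's target within -1 to 1 (fully open at 1, half-way at 0, shut at -1). A call has 1 to 12 rows; each row is the pose to reach, as a shift and turn from the pose commanded when the call began, along the tool's axes at that moment, turning the shorter way round; what a row does not reach only later rows make up. A row lasts 1/8 s, in which the tool goes at most 62.5 mm and 10.7 degrees, less where a joint would pass 70% of its speed; a pose out of reach is approached as far as the arm can. A call with a number of a shift or a turn outside -1 to 1 is refused whole. A call with a gripper value outside its range is refused whole. The fingers move at their own pace and stop on an object; "newtons" is the grip in N (left out, the last holds). Time passes only in rows, so rows that repeat a pose let the fingers close. It gives the time, the measured TCP pose, the force, the opening and the grip force at its end, in the units of the state.
- ctrl.get_state(): the state, without advancing time (a new reading comes with each control period).
- ctrl.read_camera(name): name is "scene" or "top" or "wrist"; returns a dict with "image" (480x640x3 uint8, red, green, blue), "fovy" (degrees; the focal length in pixels is half the picture's height over the tangent of half this angle, whatever the lens; pixels are square), "cx", "cy" (the principal point, pixels), "extrinsics" (4x4, takes a point from camera to world coordinates). Camera axes: x right, y up, looking along -z (the intrinsics and any distortion apply to the point x, -y, -z); pixel columns grow to the right and rows downward; lengths in m; the calibration is good to about 2 mm. The wrist camera is an equidistant fisheye: a pixel r from the principal point sees the ray r / f radians off the axis. A picture is of the moment at which its call begins. There is no depth.
- ctrl.sign_off(): hands the job in; it is judged then, once.
The state is a dict: "time": time; "qpos": joint angles; "dq": joint speeds; "joint_efforts": joint torques, N m; "eef_pos": TCP position; "tcp_rot": TCP orientation; "contact_force": force on the tool from outside, world axes, zero at the start; "wrist_torque": the same for the moment, N m; "opening": opening from 0.0 (shut) to 1.0 (fully open); "finger_force": force on a finger pad.
Only numpy, scipy, OpenCV 4.12 (cv2) and the standard library are available. Lean on these libraries where they do the work, as an engineer would, in place of code of your own. Each camera call takes 0.05 s, during which the arm holds its last target. There are 200 camera calls.

TASK

Press the lid of the stainless pressing box fully shut past its spring catches. Then start the lid's crank screw in its boss: turn it backward (counter-clockwise from above) until you feel it drop onto the start of the thread, then turn it forward (clockwise) one full turn from there, without running it down further. Finish while holding the crank's upright grip between the fingers with the screw started like that and the lid shut; leave the other things on the table where they are.

Things in the scene. Friction and masses are not known exactly. Their poses are not given: they have to be found in the camera images.
- pressbox: fixed stainless box, 180 mm (its x) by 260 mm (its y), 90 mm tall, open top, origin at the centre of its underside; its -x side faces roughly to the robot. The lid is hinged along its far (+x) top edge. A dark steel threaded boss, 49 mm across, stands in front of it under the lid's tongue, its top 86 mm above the table
- lid (a joint): angle of the lid about its hinge, rad: 0 shut and level, grows as the front rises. Starts part open and stays where it is left (2 to 8 N down at a press point moves it). Below about 0.06 two spring catches resist (some 10 to 15 N more at a press point); past about 0.027 they give way and hold it down: press on until it is home, near 0
- lid_hinge (a point): point on the lid's hinge axis at the middle of its width, on the lid's underside, 90 mm above the table; the hinge axis runs along the box's y
- press_left (a point): place to press, on the top face of the lid (6 mm thick plate) near its left (+y) front corner: 165 mm from the hinge axis along the lid, 105 mm left of the middle. It moves with the lid
- press_right (a point): the same at the right (-y) front corner
- screw_axis (a point): point on the screw's axis, on the top face of the lid's tongue (60 mm wide, at the front middle of the lid), 205 mm from the hinge axis. Moves with the lid; the screw is square to the lid, so upright when it is shut. The screw slides and turns in the tongue and cannot come out of it
- screw (a joint): how far down the screw is, m: 0 to 0.023 (lowest while the lid is open). As the lid shuts, its thread end lands on top of the boss's thread and lifts it to about 0 (up to 0.001); forward from there it jams. Turned backward 0.3 to 2.7 rad (not known beforehand) it drops 9 to 10 mm; a stop within 1 rad behind blocks more. Forward from the drop it sinks 8 mm a turn
- crank: steel crank on top of the screw, origin on the screw's axis, 97 mm above the table before the drop (lid shut), 87 after, 79 one turn on. Turns with it. Arm 20 mm wide, top 34 mm above the origin (hub radius 15, top 38 mm). Stiff to turn (2 N at the grip). The screw drops by its weight (0.27 kg) only if let slide: keep the fingers a little wider than the grip, or let go to see
- crank_grip (a point): centre of the crank's upright round grip, black plastic, 18 mm diameter, 40 mm tall, 42 mm from the screw's axis, half-way up: 58 mm above the crank's origin, which is level with the tongue's top when joint screw is 0. The sleeve spins freely on its own pin, so the fingers can lead it round the circle without turning the hand
- shaker_mid (a point): bystander, leave it alone: aluminium seasoning shaker, 52 mm across and 66 mm tall; point half-way up
- jar_mid (a point): bystander, leave it alone: glass jar with steel cap, 60 mm across and 70 mm tall; point half-way up
- bowl_mid (a point): bystander, leave it alone: small steel bowl, 110 mm across and 45 mm tall; point at its middle, half-way up
- torch_mid (a point): bystander, leave it alone: hand torch lying down, 250 mm long, 35 mm thick; point near its head
- tongs_mid (a point): bystander, leave it alone: steel tongs lying flat, 210 mm long; point at the middle
- brush_mid (a point): bystander, leave it alone: basting brush lying flat; point at the middle
- weight_mid (a point): bystander, leave it alone: turned steel press weight, 64 mm across and 60 mm tall; point half-way up

How it is judged:
On the way, in this order (a step that is already met when the one before it is completed fails the run):
1. the lid is pressed shut past its catches, the screw still standing on top of the thread (value of joint lid below 0.02 rad and height (world z) of crank above 0.0935 m), for 0.2 s.
2. the screw, turned backward, has dropped onto the start of the thread (value of joint lid below 0.02 rad and height (world z) of crank between 0.085 and 0.0895 m), for 0.2 s.
At the end, for the whole second after the job is handed in: The lid is shut (under 0.02 rad), the screw stands one turn into the thread (the crank's origin 76.7 to 81.7 mm above the table, a good quarter turn either way), still, and the fingers hold the crank with more than 1.5 N (value of joint lid below 0.02 rad and height (world z) of crank between 0.0767 and 0.0817 m and contact force between the fingers and crank above 1.5 N and velocity of joint screw between -0.003 and 0.003 m/s); the arm keeps its last pose, push and grip.
It fails at once if with the lid shut, the screw is run down more than about 1.4 turns past the drop (value of joint lid below 0.02 rad and height (world z) of crank below 0.075 m).
It fails at once if a bystander is moved by more than 30 mm (distance of any of shaker_mid, jar_mid, bowl_mid, torch_mid, tongs_mid, brush_mid, weight_mid from where it was at the start of the episode above 0.03 m).
It also fails if it takes over 72 s, if anything falls off the work surface, if the arm or the gripper's body presses on something with over 40 N, if the wrist force passes 120 N, or if a joint passes its speed limit or range.

## Working session

There is one attempt and no reset: what is moved stays moved. The work goes in short steps, Python scripts to look and compute and a tool call to move; the robot and the scene stay as the last step left them, time stands still between calls to the robot, and variables do not carry over. Pictures are saved under pics/ and viewed, at most 10 in all, crops included, and the job is handed in when it is done.

Besides the shell and the picture viewer there is one more tool, called after "Request:" by a JSON object that holds its "fn" and its "kwargs". send_rows: Moves the arm, as the interface text tells. Its arguments: {"type":"object","properties":{"moves":{"type":"string"},"newtons":{"type":"number"}},"required":["moves"]}

```bash
mkdir -p pics; ls; cat > h.py <<'E'
import numpy as np, cv2
from plant import ctrl
from scipy.spatial.transform import Rotation as R
def cam(n,save=None):
    c=ctrl.read_camera(n)
    if save: cv2.imwrite('pics/'+save,c['image'][:,:,::-1])
    return c
def ray(c,u,v,fish=False):
    f=240/np.tan(np.radians(c['fovy'])/2); x=(u-c['cx']);y=(v-c['cy'])
    if fish:
        r=np.hypot(x,y);t=r/f; d=np.array([x/r*np.sin(t),-y/r*np.sin(t),-np.cos(t)])
    else: d=np.array([x/f,-y/f,-1])
    T=np.array(c['extrinsics']); d=T[:3,:3]@d; return T[:3,3],d/np.linalg.norm(d)
def onz(c,u,v,z,fish=False):
    o,d=ray(c,u,v,fish); return o+d*(z-o[2])/d[2]
def proj(c,p):
    T=np.array(c['extrinsics']); q=T[:3,:3].T@(np.array(p)-T[:3,3]); f=240/np.tan(np.radians(c['fovy'])/2)
    return c['cx']+f*q[0]/-q[2], c['cy']-f*q[1]/-q[2]
def tri(rs):
    A=0;b=0
    for o,d in rs:
        P=np.eye(3)-np.outer(d,d);A=A+P;b=b+P@o
    p=np.linalg.solve(A,b); return p,[np.linalg.norm((np.eye(3)-np.outer(d,d))@(p-o)) for o,d in rs]
def totool(p):
    s=ctrl.get_state(); r=R.from_quat(s['tcp_rot']); return r.inv().apply(np.array(p)-s['eef_pos'])/0.2
E
python3 - <<'E'
from h import *
for n in ['scene','top']:
    c=cam(n,n+'0.png'); print(n,c['fovy'],c['cx'],c['cy'],np.round(c['extrinsics'],3).tolist(), [k for k in c])
s=ctrl.get_state();print(s)
E
```

```text
pics
scene 47.29061945948487 319.906245901104 242.42319591021004 [[-0.888, -0.358, 0.29, 1.037], [0.46, -0.678, 0.573, 0.972], [-0.009, 0.642, 0.766, 1.405], [0.0, 0.0, 0.0, 1.0]] ['image', 'fovy', 'cx', 'cy', 'extrinsics']
top 44.162667618827776 321.5341566354153 239.8829360659575 [[0.006, 0.992, -0.125, 0.398], [-1.0, 0.006, 0.001, -0.016], [0.001, 0.125, 0.992, 1.535], [0.0, 0.0, 0.0, 1.0]] ['image', 'fovy', 'cx', 'cy', 'extrinsics']
{'time': 0.1, 'qpos': array([ 1.18801661e+00,  2.87119010e-01,  1.57802113e+00, -9.23928375e-06,
        1.27861293e+00, -1.49961244e-01]), 'dq': array([ 7.30019509e-05, -1.44052218e-03, -4.89005682e-03,  2.26874410e-04,
        2.31028293e-03,  9.49635778e-04]), 'joint_efforts': array([ 4.71110652e-04, -4.07299483e+01, -2.93697542e+01, -1.13403255e-04,
        3.38366168e-03,  9.08207056e-07]), 'eef_pos': array([0.15544689, 0.65621027, 0.21296271]), 'tcp_rot': array([ 1.16145109e-01,  9.93231668e-01, -1.04327223e-03, -2.80077466e-04]), 'contact_force': array([ 0.15575949, -0.10809988,  0.23605782]), 'wrist_torque': array([0.02583614, 0.0080311 , 0.00826743]), 'finger_force': 0.0, 'opening': 1.0014520979443686}
```

View pics/scene0.png

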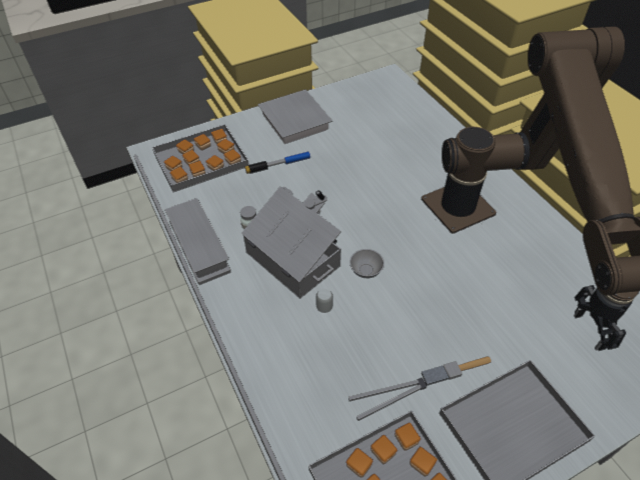

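View pics/top0.png

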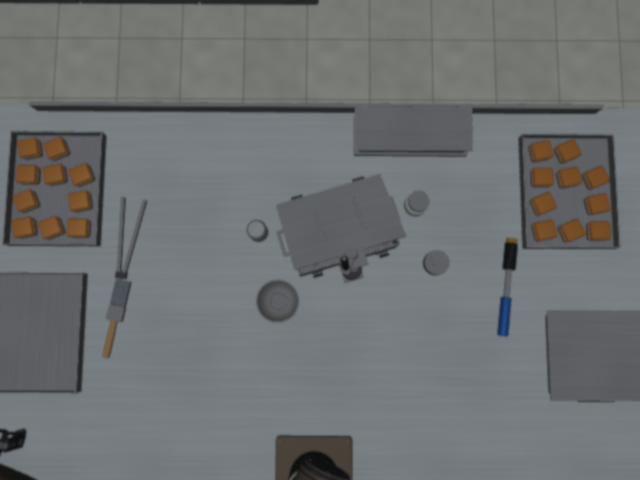

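The scene picture shows the box at about (295,245). The top picture shows the lid corners at roughly (277,205), (380,176), (405,238) and (300,272), with the crank near (350,265). I'll enlarge both.

```bash
python3 - <<'E'
import cv2
a=cv2.imread('pics/top0.png')[165:295,260:420];b=cv2.imread('pics/scene0.png')[175:305,235:355]
cv2.imwrite('pics/c1.png',cv2.resize(a,None,fx=4.6,fy=4.6,interpolation=cv2.INTER_CUBIC))
cv2.imwrite('pics/c2.png',cv2.resize(b,None,fx=4.6,fy=4.6,interpolation=cv2.INTER_CUBIC))
E
```

```text
(no output)
```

View pics/c1.png

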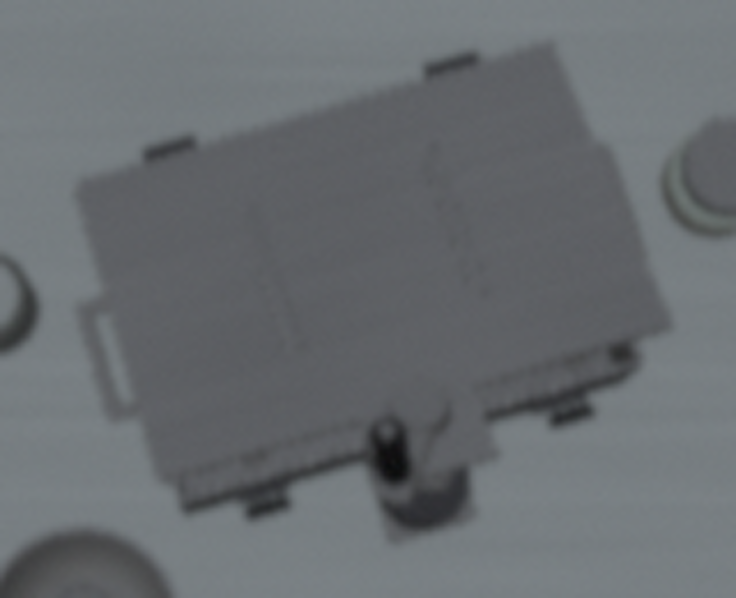

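View pics/c2.png

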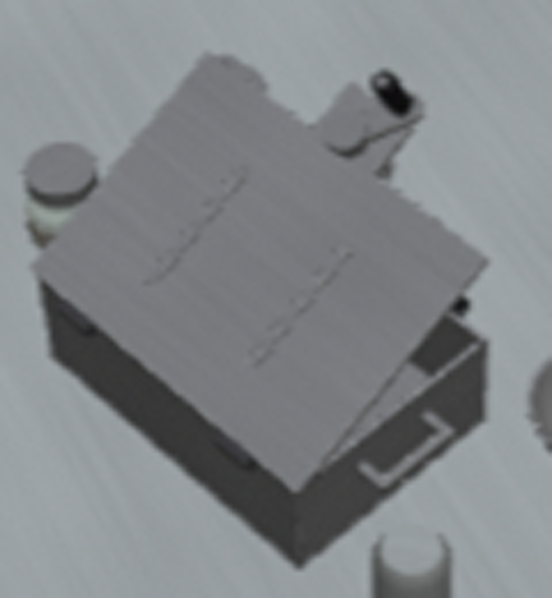

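The top crop shows the hinge-edge lid corners at (78,185) and (553,42), the front corners at (160,483) and (670,325), and the grip at (390,450). The scene crop shows the hinge corners at (298,490) and (35,268), the front corners at (490,262) and (208,55), and the grip at (392,92).

```bash
cat >> h.py <<'E'
def ct(x,y): return (x+.5)/4.6-.5+260,(y+.5)/4.6-.5+165
def cs(x,y): return (x+.5)/4.6-.5+235,(y+.5)/4.6-.5+175
E
python3 - <<'E'
from h import *
t=cam('top');s=cam('scene')
P={}
for n,a,b in [('HL',(78,185),(298,490)),('HR',(553,42),(35,268)),('FL',(160,483),(490,262)),('FR',(670,325),(208,55)),('gtop',(385,428),(383,77)),('gmid',(390,455),(392,92))]:
    p,e=tri([ray(t,*ct(*a)),ray(s,*cs(*b))]);P[n]=p;print(n,p.round(4),np.round(e,4))
for n,a in [('HL',(78,185)),('HR',(553,42))]: print(n,onz(t,*ct(*a),.096).round(4))
for n,a in [('HL',(298,490)),('HR',(35,268))]: print(n,onz(s,*cs(*a),.096).round(4))
print('yaw',np.degrees(np.arctan2(*(P['HL']-P['HR'])[[0,1]])),np.linalg.norm(P['HL']-P['HR']),np.linalg.norm(P['HL']-P['FL']),np.linalg.norm(P['FR']-P['FL']),(P['FL']-P['HL'])[2],(P['FR']-P['HR'])[2])
# box far bottom corners scene
for a in [(300,567),(53,355)]: print('bot',onz(s,*cs(*a),0).round(4))
for a in [(392,542),(475,515)]: print('bosspl',onz(t,*ct(*a),0).round(4))
for n,u,v,z in [('jar',438,262,.07),('weight',417,203,.06),('shaker',257,229,.066),('bowl',278,300,.045)]: print(n,onz(t,u,v,z).round(3))
E
```

```text
HL [0.6649 0.0957 0.0961] [0.0015 0.0015]
HR [ 0.7436 -0.1591  0.0961] [0.003 0.003]
FL [0.499  0.046  0.1785] [0.0012 0.0012]
FR [ 0.5804 -0.2097  0.1811] [0.0005 0.0005]
gtop [ 0.5194 -0.0632  0.2597] [0.0013 0.0013]
gmid [ 0.5096 -0.0671  0.2378] [0. 0.]
HL [0.6662 0.095  0.096 ]
HR [ 0.7463 -0.1607  0.096 ]
HL [0.6636 0.0966 0.096 ]
HR [ 0.7413 -0.157   0.096 ]
yaw -17.16765836858586 0.26672134830864275 0.1918321140434005 0.268376451741242 0.08245975844450695 0.08495538344839867
bot [0.663  0.0902 0.    ]
bot [ 0.7396 -0.1569  0.    ]
bosspl [ 0.4809 -0.0778  0.    ]
bosspl [ 0.4964 -0.1246  0.    ]
jar [ 0.529 -0.306  0.07 ]
weight [ 0.68  -0.258  0.06 ]
shaker [0.61  0.145 0.066]
bowl [0.433 0.092 0.045]
```

```bash
python3 - <<'E'
from h import *
s=ctrl.get_state(); print(R.from_quat(s['tcp_rot']).as_matrix().round(3).tolist(), ctrl.finger_overhang, [a for a in dir(ctrl) if a[0]!='_'])
for z in (.23,.10): print(totool([.526,.0225,z]).round(3))
E
```

```text
[[-0.973, 0.231, -0.001], [0.231, 0.973, -0.001], [0.0, -0.002, -1.0]] 0.014 ['Unreachable', 'finger_overhang', 'get_state', 'read_camera', 'sign_off']
[-2.534 -2.657 -0.08 ]
[-2.534 -2.656  0.57 ]
```

Request:
{"fn": "send_rows", "kwargs": {"moves": "0 0 0 -0.2 -0.22 -0.1 -1;0 0 0 -0.4 -0.44 -0.2 -1;0 0 0 -0.6 -0.66 -0.2 -1;0 0 0 -0.85 -0.89 -0.2 -1", "newtons": 20}}

```text
time: 0.7
eef_pos: [0.2775, 0.4473, 0.2546]
tcp_rot: [0.116, 0.993, 0.0, 0.0]
contact_force: [-0.3, -1.2, -0.3]
opening: 0.147
finger_force: 0.0
```

Request:
{"fn": "send_rows", "kwargs": {"moves": "0 0 0 -0.21 -0.22 0 -1;0 0 0 -0.42 -0.44 0 -1;0 0 0 -0.63 -0.66 0 -1;0 0 0 -0.85 -0.89 0 -1;0 0 0 -0.85 -0.89 0 -1"}}

```text
time: 1.32
eef_pos: [0.403, 0.2332, 0.2542]
tcp_rot: [0.12, 0.993, -0.0, 0.0]
contact_force: [-0.8, -0.1, -0.0]
opening: -0.0
finger_force: 0.0
```

```bash
python3 - <<'E'
from h import *
s=ctrl.get_state(); print(s['eef_pos'],s['time'],s['opening'],R.from_quat(s['tcp_rot']).as_matrix().round(3).tolist())
for z in (.20,.10): print(totool([.526,.0225,z]).round(3))
E
```

```text
[0.40300645 0.23324622 0.25420013] 1.325 -0.00038232837376385735 [[-0.971, 0.238, 0.0], [0.238, 0.971, -0.001], [-0.0, -0.0, -1.0]]
[-0.848 -0.877  0.272]
[-0.847 -0.877  0.772]
```

Request:
{"fn": "send_rows", "kwargs": {"moves": "0 0 0 -0.21 -0.22 0 -1;0 0 0 -0.42 -0.44 0 -1;0 0 0 -0.63 -0.66 0.05 -1;0 0 0 -0.85 -0.88 0.12 -1;0 0 0 -0.85 -0.88 0.27 -1;0 0 0 -0.85 -0.88 0.27 -1"}}

```text
time: 2.08
eef_pos: [0.5242, 0.0267, 0.1971]
tcp_rot: [0.116, 0.993, 0.0, -0.003]
contact_force: [-0.9, 1.2, 0.2]
opening: 0.001
finger_force: 0.0
```

Request:
{"fn": "send_rows", "kwargs": {"moves": "0 0 0 0 0 0.07 -1;0 0 0 0 0 0.13 -1;0 0 0 0 0 0.18 -1;0 0 0 0 0 0.23 -1;0 0 0 0 0 0.28 -1;0 0 0 0 0 0.32 -1;0 0 0 0 0 0.35 -1;0 0 0 0 0 0.37 -1"}}

```text
time: 3.08
eef_pos: [0.526, 0.0259, 0.1257]
tcp_rot: [0.116, 0.993, -0.0, -0.0]
contact_force: [-0.5, -1.1, 2.8]
opening: 0.002
finger_force: 0.8
```

Request:
{"fn": "send_rows", "kwargs": {"moves": "0 0 0 0 0 0.02 -1;0 0 0 0 0 0.04 -1;0 0 0 0 0 0.06 -1;0 0 0 0 0 0.08 -1;0 0 0 0 0 0.08 -1"}}

```text
time: 3.7
eef_pos: [0.5259, 0.0261, 0.1096]
tcp_rot: [0.116, 0.993, 0.0, -0.0]
contact_force: [-0.4, -0.2, -0.7]
opening: -0.005
finger_force: 0.0
```

Request:
{"fn": "send_rows", "kwargs": {"moves": "0 0 0 0 0 0.01 -1;0 0 0 0 0 0.02 -1;0 0 0 0 0 0.02 -1"}}

```text
time: 4.08
eef_pos: [0.5261, 0.026, 0.1061]
tcp_rot: [0.116, 0.993, 0.0, -0.0]
contact_force: [0.3, 0.1, 0.5]
opening: -0.0
finger_force: 0.2
```

Request:
{"fn": "send_rows", "kwargs": {"moves": "0 0 0 0 0 0.01 -1;0 0 0 0 0 0.02 -1;0 0 0 0 0 0.03 -1;0 0 0 0 0 0.03 -1"}}

```text
time: 4.58
eef_pos: [0.5261, 0.026, 0.0999]
tcp_rot: [0.116, 0.993, 0.0, -0.0]
contact_force: [-0.6, -0.6, 0.7]
opening: 0.0
finger_force: 0.1
```

```bash
python3 - <<'E'
from h import *
t=cam('top');s=cam('scene')
a=t['image'][165:295,260:420,::-1];b=s['image'][175:305,235:355,::-1]
f=lambda i:cv2.resize(i,None,fx=4.2,fy=4.2,interpolation=cv2.INTER_CUBIC)
m=np.hstack([f(a)[:,250:],f(b)]);m=m[:, :];print(m.shape)
m=cv2.convertScaleAbs(m,alpha=1.5);m=m[:546,:800] if m.shape[1]<=800 else cv2.resize(m,(800,int(m.shape[0]*800/m.shape[1])));cv2.imwrite('pics/m2.png',m)
E
```

```text
(546, 926, 3)
```

View pics/m2.png

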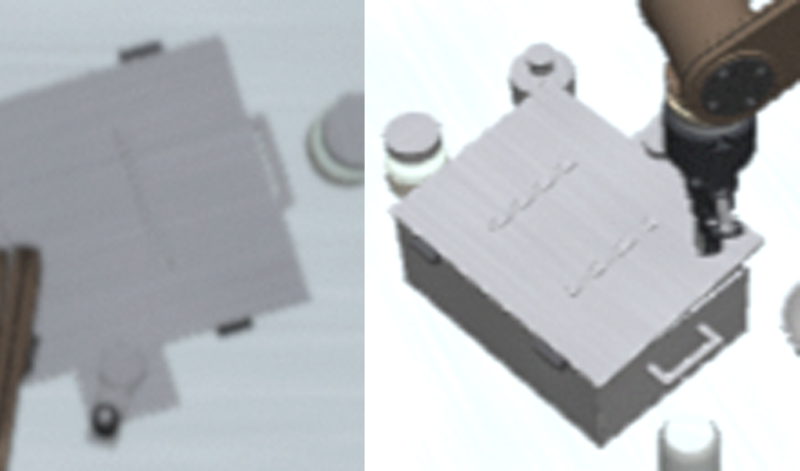

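The lid looks nearly shut, with a thin gap on its left side and the fingertips resting on it near mosaic pixel (708,250). The grip is at (103,420). Next I check where the fingertip should project.

```bash
python3 - <<'E'
from h import *
s=cam('scene')
k=4.2*800/926
def m(p):
    u,v=proj(s,p);return ((u-235)*4.2+422)*800/926,(v-175)*k
e=ctrl.get_state()['eef_pos']
for n,p in [('tip',e+[0,0,-.014]),('tcp',e),('HL',[.665,.0957,.096]),('FLshut',[.665-.183,.0957-.0566,.096])]: print(n,np.round(m(p)))
E
```

```text
tip [707. 272.]
tcp [707. 261.]
HL [596. 385.]
FLshut [760. 256.]
```

```bash
python3 - <<'E'
from h import *
s=cam('scene')['image'][195:275,270:350,::-1];w=cam('wrist');print(w['fovy'],w['cx'],w['cy'])
m=np.hstack([cv2.resize(s,(380,380),interpolation=cv2.INTER_CUBIC),cv2.resize(np.ascontiguousarray(w['image'][:,80:560,::-1]),(380,380))])
cv2.imwrite('pics/m3.png',cv2.convertScaleAbs(m,alpha=1.5))
print(ctrl.get_state())
E
```

```text
65.70646984690485 310.8451687873769 237.94865695446842
{'time': 4.825, 'qpos': array([-1.43370715e-01,  8.72380529e-02,  2.03001413e+00,  1.56379357e-04,
        1.02435100e+00, -1.48136328e+00]), 'dq': array([-0.00111691, -0.00062701, -0.00189782, -0.00160378,  0.0008082 ,
       -0.00057169]), 'joint_efforts': array([-4.51184664e-03, -2.93175548e+01, -2.58350211e+01,  5.79178923e-04,
       -9.70428264e-04,  1.03362294e-05]), 'eef_pos': array([0.52613446, 0.02602853, 0.10010852]), 'tcp_rot': array([ 1.16179555e-01,  9.93228225e-01,  6.69209008e-05, -3.46025657e-06]), 'contact_force': array([ 0.81797005, -0.00646742, -0.22384727]), 'wrist_torque': array([0.01817919, 0.01570032, 0.02109349]), 'finger_force': 0.0, 'opening': -0.0014041425828903139}
```

View pics/m3.png

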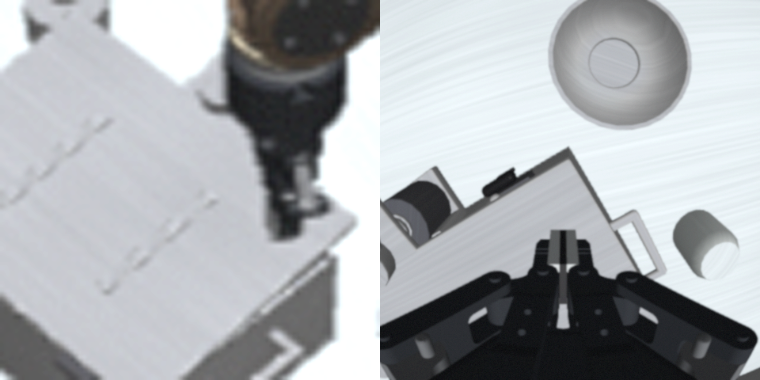

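Left, the fingertips end on the lid's upper face. Right, the wrist view shows the lid's front-left corner at mosaic (570,150) and the tip at (563,232). I'll compute the heights.

```bash
python3 - <<'E'
from h import *
w=cam('wrist');s=cam('scene')
g=lambda x,y:(80+(x-380)*480/380,y*480/380)
e=ctrl.get_state()['eef_pos']
a=ray(w,*g(570,149),True); 
for z in (.09,.096,.106,.116,.126): print(z,onz(w,*g(570,149),z,True).round(4))
b=ray(s,270+356/380*80,195+218/380*80); print('corner',tri([a,b]), 'camera',a[0])
t=ray(w,*g(563,232),True); b=ray(s,270+285/380*80,195+238/380*80); print('tip',tri([t,b]),e)
E
```

```text
0.09 [0.4811 0.0428 0.09  ]
0.096 [0.48   0.0429 0.096 ]
0.106 [0.4782 0.0431 0.106 ]
0.116 [0.4764 0.0432 0.116 ]
0.126 [0.4746 0.0434 0.126 ]
corner (array([0.47786568, 0.04172817, 0.11824274]), [np.float64(0.0023632024022384535), np.float64(0.0023632024022383594)]) camera [0.45078309 0.04543425 0.25952333]
tip (array([0.52382092, 0.0277252 , 0.10895383]), [np.float64(0.0011186899520773846), np.float64(0.0011186899520774136)]) [0.52614868 0.02604979 0.10018773]
```

Request:
{"fn": "send_rows", "kwargs": {"moves": "0 0 0 0 0 -0.05 -1;0 0 0 0 0 -0.1 -1;0 0 0 0 0 -0.15 -1;0 0 0 0 0 -0.2 -1;0 0 0 0 0 -0.2 -1"}}

```text
time: 5.55
eef_pos: [0.527, 0.0259, 0.1417]
tcp_rot: [0.116, 0.993, -0.0, 0.001]
contact_force: [-0.4, 0.4, 0.1]
opening: -0.002
finger_force: 0.0
```

```bash
python3 - <<'E'
from h import *
s=cam('scene')['image'][195:275,270:350,::-1];w=cam('wrist')
m=np.hstack([cv2.resize(s,(380,380),interpolation=cv2.INTER_CUBIC),cv2.resize(np.ascontiguousarray(w['image'][:,80:560,::-1]),(380,380))])
cv2.imwrite('pics/m4.png',cv2.convertScaleAbs(m,alpha=1.5))
E
```

```text
(no output)
```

View pics/m4.png

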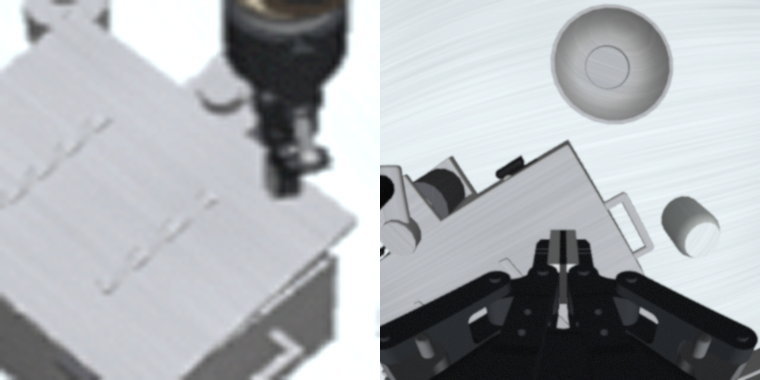

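The tip is now at left (284,195) and right (563,232), and the lid's corner has not changed: (356,218) on the left and (569,141) on the right. So the lid is still slightly open.

```bash
python3 - <<'E'
from h import *
w=cam('wrist');s=cam('scene');e=ctrl.get_state()['eef_pos'];print(e,w['extrinsics'][:3,3])
g=lambda x,y:(80+(x-380)*480/380,y*480/380)
t=ray(w,*g(563,232),True); b=ray(s,270+284/380*80,195+196/380*80); print('tip',tri([t,b]))
for z in (e[2]-.014,e[2],e[2]+.01): print(proj(s,[e[0],e[1],z]),(270+284/380*80,195+196/380*80))
a=ray(w,*g(569,141),True);b=ray(s,270+356/380*80,195+218/380*80); print('corner',tri([a,b]))
E
```

```text
[0.52575929 0.02604159 0.13972642] [0.45071571 0.04540248 0.29966859]
tip (array([0.52392882, 0.02724975, 0.14971757]), [np.float64(0.0017468215201270774), np.float64(0.0017468215201271215)])
(np.float64(329.51512352391444), np.float64(241.64453697894757)) (329.7894736842105, 236.26315789473685)
(np.float64(329.5365618156887), np.float64(238.6698637122282)) (329.7894736842105, 236.26315789473685)
(np.float64(329.55204533781887), np.float64(236.52144536619886)) (329.7894736842105, 236.26315789473685)
corner (array([0.47905409, 0.04217587, 0.11977948]), [np.float64(0.0015417693867365641), np.float64(0.0015417693867365867)])
```

Request:
{"fn": "send_rows", "kwargs": {"moves": "0 0 0 0 0 0.02 -1;0 0 0 0 0 0.04 -1;0 0 0 0 0 0.05 -1;0 0 0 0 0 0.06 -1;0 0 0 0 0 0.07 -1;0 0 0 0 0 0.07 -1"}}

```text
time: 6.5
eef_pos: [0.5261, 0.026, 0.1261]
tcp_rot: [0.116, 0.993, 0.0, -0.0]
contact_force: [-0.3, -0.5, 1.0]
opening: -0.006
finger_force: 0.0
```

Request:
{"fn": "send_rows", "kwargs": {"moves": "0 0 0 0 0 0.01 -1;0 0 0 0 0 0.02 -1;0 0 0 0 0 0.02 -1"}}

```text
time: 6.88
eef_pos: [0.526, 0.026, 0.122]
tcp_rot: [0.116, 0.993, 0.0, -0.0]
contact_force: [-0.5, 0.1, -0.0]
opening: 0.0
finger_force: 0.0
```

Request:
{"fn": "send_rows", "kwargs": {"moves": "0 0 0 0 0 0.01 -1;0 0 0 0 0 0.02 -1;0 0 0 0 0 0.02 -1"}}

```text
time: 7.25
eef_pos: [0.526, 0.026, 0.118]
tcp_rot: [0.116, 0.993, 0.0, -0.0]
contact_force: [-0.3, -0.2, 0.5]
opening: -0.001
finger_force: 0.0
```

Request:
{"fn": "send_rows", "kwargs": {"moves": "0 0 0 0 0 0.01 -1;0 0 0 0 0 0.02 -1;0 0 0 0 0 0.02 -1"}}

```text
time: 7.62
eef_pos: [0.5259, 0.026, 0.1139]
tcp_rot: [0.116, 0.993, 0.0, -0.0]
contact_force: [0.7, -0.3, -0.5]
opening: 0.0
finger_force: 0.0
```

Request:
{"fn": "send_rows", "kwargs": {"moves": "0 0 0 0 0 0.03 -1;0 0 0 0 0 0.06 -1;0 0 0 0 0 0.08 -1;0 0 0 0 0 0.09 -1;0 0 0 0 0 0.1 -1;0 0 0 0 0 0.1 -1"}}

```text
time: 8.38
eef_pos: [0.5262, 0.0259, 0.0946]
tcp_rot: [0.116, 0.993, -0.0, -0.0]
contact_force: [-2.0, -0.3, 2.9]
opening: 0.001
finger_force: 1.3
```

```bash
python3 - <<'E'
from h import *
w=cam('wrist');e=ctrl.get_state()['eef_pos'];print(e)
g=lambda x,y:(80+(x-380)*480/380,y*480/380)
for dz in (-.02,-.014,0,.01): print(dz,(onz(w,*g(563,232),e[2]+dz,True)-e).round(4))
E
```

```text
[0.52629215 0.02594779 0.09463892]
-0.02 [ 0.0107 -0.0007 -0.02  ]
-0.014 [ 0.0078  0.     -0.014 ]
0 [ 0.0011  0.0016 -0.    ]
0.01 [-0.0037  0.0027  0.01  ]
```

Request:
{"fn": "send_rows", "kwargs": {"moves": "0 0 0 0 0 0.01 -1;0 0 0 0 0 0.02 -1;0 0 0 0 0 0.03 -1;0 0 0 0 0 0.03 -1"}}

```text
time: 8.93
eef_pos: [0.526, 0.0258, 0.0887]
tcp_rot: [0.116, 0.993, -0.0, -0.0]
contact_force: [-3.2, -0.0, 6.2]
opening: -0.002
finger_force: 2.6
```

Request:
{"fn": "send_rows", "kwargs": {"moves": "0 0 0 0 0 0.01 -1;0 0 0 0 0 0.02 -1;0 0 0 0 0 0.03 -1;0 0 0 0 0 0.03 -1"}}

```text
time: 9.43
eef_pos: [0.5259, 0.0258, 0.0867]
tcp_rot: [0.116, 0.993, -0.001, -0.002]
contact_force: [-12.0, -0.9, 21.2]
opening: -0.0
finger_force: 10.5
```

Request:
{"fn": "send_rows", "kwargs": {"moves": "0 0 0 0 0 0.01 -1;0 0 0 0 0 0.02 -1;0 0 0 0 0 0.03 -1;0 0 0 0 0 0.03 -1"}}

```text
time: 9.93
eef_pos: [0.5262, 0.0257, 0.0792]
tcp_rot: [0.116, 0.993, -0.0, -0.001]
contact_force: [-8.9, -0.2, 17.9]
opening: -0.002
finger_force: 8.8
```

Request:
{"fn": "send_rows", "kwargs": {"moves": "0 0 0 0 0 0.01 -1;0 0 0 0 0 0.02 -1;0 0 0 0 0 0.03 -1;0 0 0 0 0 0.03 -1"}}

```text
time: 10.42
eef_pos: [0.5263, 0.0258, 0.0789]
tcp_rot: [0.115, 0.993, -0.001, -0.003]
contact_force: [-24.3, 0.7, 46.9]
opening: 0.004
finger_force: 23.1
```

Request:
{"fn": "send_rows", "kwargs": {"moves": "0 0 0 0 0 -0.25 -1;0 0 0 0 0 -0.5 -1;0 0 0 0 0 -0.6 -0.4;0 0 0.1 0 0 -0.6 -0.4;0 0 0.1 0 0 -0.6 -0.4;0 0 0.1 0 0 -0.6 -0.4;0 0 0.25 0 0 -0.6 -0.4;0 0 0.25 0 0 -0.6 -0.4;0 0 0.25 0 0 -0.6 -0.4;0 0 0.25 0 0 -0.6 -0.4;0 0 0.25 0 0 -0.6 -0.4;0 0 0.25 0 0 -0.6 -0.4"}}

```text
time: 11.92
eef_pos: [0.5264, 0.0261, 0.1897]
tcp_rot: [0.785, 0.619, 0.0, 0.0]
contact_force: [0.6, -0.4, -1.0]
opening: 0.299
finger_force: 0.0
```

Request:
{"fn": "send_rows", "kwargs": {"moves": "0 0 0.1 0 0 0 -0.4;0 0 0.1 0 0 0 -0.4;0 0 0.1 0 0 0 -0.4;0 0 0.1 0 0 0 -0.4;0 0 0.25 0 0 0 -0.4;0 0 0.25 0 0 0 -0.4;0 0 0.25 0 0 0 -0.4;0 0 0.25 0 0 0 -0.4;0 0 0.25 0 0 0 -0.4;0 0 0.25 0 0 0 -0.4"}}

```text
time: 13.18
eef_pos: [0.5263, 0.026, 0.1898]
tcp_rot: [0.993, -0.115, 0.0, -0.0]
contact_force: [-0.7, 0.2, 0.7]
opening: 0.298
finger_force: 0.0
```

```bash
python3 - <<'E'
from h import *
t=cam('top','t5.png');s=cam('scene','s5.png');w=cam('wrist','w5.png')
st=ctrl.get_state();print(st['eef_pos'],st['qpos'].round(3),st['opening'],R.from_quat(st['tcp_rot']).as_matrix().round(3)[:,:2].T.tolist())
T=cv2.resize(t['image'][215:295,300:380,::-1],(380,380),interpolation=cv2.INTER_CUBIC)
S=cv2.resize(s['image'][180:260,270:350,::-1],(380,380),interpolation=cv2.INTER_CUBIC)
m=np.hstack([T,S]);cv2.imwrite('pics/m5.png',cv2.convertScaleAbs(m,alpha=1.5))
E
```

```text
[0.52618716 0.02602446 0.1899784 ] [-0.143 -0.02   1.962  0.     1.2    1.658] 0.3039002425516814 [[0.974, -0.228, 0.0], [-0.228, -0.974, -0.0]]
```

View pics/m5.png

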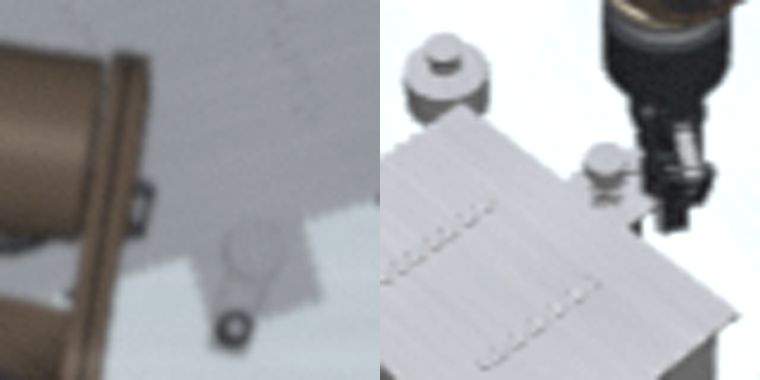

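In the left (top) view the grip top is at (234,329) and the hub top at (253,248). In the right (scene) view the lid's corner is at (735,318), where a shut lid would put it.

```bash
python3 - <<'E'
from h import *
t=cam('top');s=cam('scene')
g=lambda x,y:((x+.5)/4.75-.5+300,(y+.5)/4.75-.5+215)
G=onz(t,*g(234,329),.175);A=onz(t,*g(253,248),.135);print(G,A,G-A,np.hypot(*(G-A)[:2]),np.degrees(np.arctan2(*(G-A)[[1,0]])))
hs=onz(s,270+(607-380)/4.75,180+158/4.75,.135);print('hub scene',hs)
print('from hinge',np.array([.702,-.033])-.205*np.array([.955,.295]))
e=ctrl.get_state();r=R.from_quat(e['tcp_rot'])
for z in (.19,.145): print(totool([*G[:2],z]).round(3))
E
```

```text
[ 0.46822538 -0.07996416  0.175     ] [ 0.51073838 -0.0913439   0.135     ] [-0.04251299  0.01137973  0.04      ] 0.044009689340795646 165.01457345421096
hub scene [ 0.50710605 -0.08794506  0.135     ]
from hinge [ 0.506225 -0.093475]
[-0.161  0.582  0.001]
[-0.161  0.582  0.226]
```

Request:
{"fn": "send_rows", "kwargs": {"moves": "0 0 0 -0.08 0.29 0 0;0 0 0 -0.16 0.58 0 0;0 0 0 -0.16 0.58 0 0;0 0 0 -0.16 0.58 0 0"}}

```text
time: 13.92
eef_pos: [0.4685, -0.0795, 0.1904]
tcp_rot: [0.993, -0.116, 0.0, -0.0]
contact_force: [-0.1, 0.5, -1.0]
opening: 0.502
finger_force: 0.0
```

Request:
{"fn": "send_rows", "kwargs": {"moves": "0 0 0 0 0 0.1 0;0 0 0 0 0 0.2 0;0 0 0 0 0 0.3 0;0 0 0 0 0 0.3 0"}}

```text
time: 14.42
eef_pos: [0.4675, -0.0777, 0.1285]
tcp_rot: [0.993, -0.115, -0.002, -0.001]
contact_force: [0.2, 0.6, 0.1]
opening: 0.502
finger_force: 0.0
```

```bash
python3 - <<'E'
from h import *
s=cam('scene','s6.png');w=cam('wrist','w6.png')
st=ctrl.get_state();print(st['eef_pos'],st['opening'],st['contact_force'])
S=cv2.resize(s['image'][180:240,290:350,::-1],(380,380),interpolation=cv2.INTER_CUBIC)
m=np.hstack([S,cv2.resize(np.ascontiguousarray(w['image'][100:480,120:500,::-1]),(380,380))]);cv2.imwrite('pics/m6.png',cv2.convertScaleAbs(m,alpha=1.5))
E
```

```text
[ 0.46892645 -0.07871721  0.13069071] 0.4992540929774714 [0.24681014 0.7026868  1.35744749]
```

View pics/m6.png

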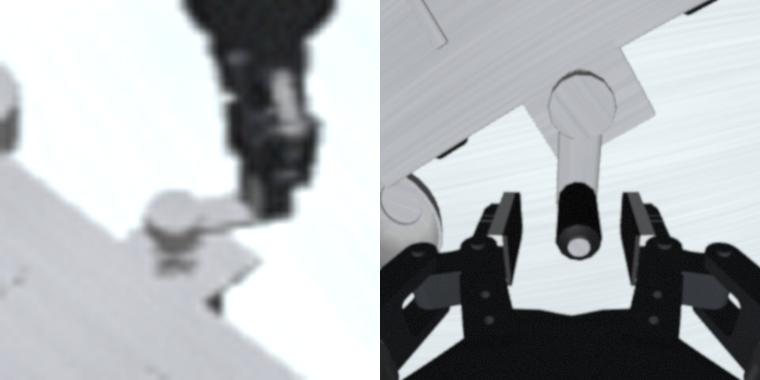

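In the wrist view (right) the grip at (578,220) stands between the open pads at x of about 510 and 635. The hub is at (582,104), and the pads reach down to about the grip's base.

```bash
cat >> h.py <<'E'
from scipy.optimize import minimize_scalar
AX=np.array([.508,-.0915])
def hub(save=None):
    w=cam('wrist',save);g=cv2.GaussianBlur(cv2.cvtColor(w['image'],cv2.COLOR_RGB2GRAY),(5,5),1)
    c=cv2.HoughCircles(g[130:290,220:420],cv2.HOUGH_GRADIENT,1.5,200,param1=60,param2=12,minRadius=26,maxRadius=40)
    k=None
    if c is not None:
        u,v,r=c[0,0]+[220,130,0]; f=lambda z:np.linalg.norm(onz(w,u,v,z,True)[:2]-AX)
        m=minimize_scalar(f,bounds=(.09,.16),method='bounded'); k=(u,v,r,'hubtop z',round(m.x,4),'miss',round(m.fun,4))
    # white pin on the black grip
    q=g[290:380,270:370]; _,b=cv2.threshold(q,0,255,cv2.THRESH_OTSU)
    s=ctrl.get_state(); print(k,'t',s['time'],'F',s['contact_force'].round(1),'ff',round(s['finger_force'],2),'op',round(s['opening'],3),s['eef_pos'].round(4),'q6',s['qpos'][5].round(3))
    return w
E
python3 -c "
from h import *
hub()"
```

```text
(np.float64(321.25), np.float64(207.25), np.float64(31.549999237060547), 'hubtop z', np.float64(0.1295), 'miss', np.float64(0.0006)) t 14.575 F [-0.  -0.6 -0. ] ff 0.0 op 0.495 [ 0.4692 -0.0791  0.1312] q6 1.421
```

Request:
{"fn": "send_rows", "kwargs": {"moves": "0 0 0 0 0 0 -0.4;0 0 0 0 0 0 -0.4;0 0 0 0 0 0 -0.4"}}

```text
time: 14.95
eef_pos: [0.4684, -0.0796, 0.1306]
tcp_rot: [0.993, -0.116, 0.0, 0.0]
contact_force: [-0.4, 0.1, -0.3]
opening: 0.302
finger_force: 0.0
```

```bash
python3 -c "
from h import *
hub('w7.png')"
```

```text
(np.float64(318.25), np.float64(204.25), np.float64(33.79999923706055), 'hubtop z', np.float64(0.1246), 'miss', np.float64(0.0008)) t 15.0 F [-1.1  0.3 -0.3] ff 0.0 op 0.297 [ 0.4683 -0.0796  0.1304] q6 1.421
```

Request:
{"fn": "send_rows", "kwargs": {"moves": "0 0 -0.028 0.0014 0.036 0 -0.4;0 0 -0.056 0.009 0.071 0 -0.4;0 0 -0.083 0.0225 0.104 0 -0.4;0 0 -0.083 0.0225 0.104 0 -0.4"}}

```text
time: 15.5
eef_pos: [0.4677, -0.1009, 0.1302]
tcp_rot: [0.99, 0.143, -0.0, -0.0]
contact_force: [-0.2, 0.4, 0.2]
opening: 0.303
finger_force: 0.2
```

```bash
cat >> h.py <<'E'
def hubs(save=None):
    g0=cv2.cvtColor(cv2.imread('pics/s6.png'),cv2.COLOR_BGR2GRAY); c=cam('scene',save); g=cv2.cvtColor(c['image'],cv2.COLOR_RGB2GRAY)
    up=lambda i:cv2.resize(i,None,fx=8,fy=8,interpolation=cv2.INTER_CUBIC)
    # left half of hub: s6 crop px (145..195,190..245)/6.33 + (290,180)
    t=up(g0[207:221,310:322]);S=up(g[201:229,304:330])
    _,m,_,l=cv2.minMaxLoc(cv2.matchTemplate(S,t,cv2.TM_CCOEFF_NORMED)); print('scene hub shift px',l[0]/8-6,l[1]/8-6,round(m,3))
E
python3 -c "
from h import *
hub('w8.png');hubs('s8.png')
c=cam('scene');print(proj(c,[*AX,.135]),proj(c,[*AX,.125]))"
```

```text
(np.float64(318.25), np.float64(210.25), np.float64(34.099998474121094), 'hubtop z', np.float64(0.1328), 'miss', np.float64(0.0006)) t 15.55 F [-0.5  0.6  0.1] ff 0.12 op 0.3 [ 0.4678 -0.1009  0.1302] q6 0.861
scene hub shift px 0.0 -0.125 0.991
(np.float64(317.0244916626148), np.float64(212.63326794696343)) (np.float64(317.0648080214803), np.float64(214.78339061778456))
```

Request:
{"fn": "send_rows", "kwargs": {"moves": "0 0 -0.028 0.0014 0.036 0 -0.4;0 0 -0.056 0.009 0.071 0 -0.4;0 0 -0.083 0.0225 0.104 0 -0.4;0 0 -0.083 0.0225 0.104 0 -0.4"}}

```text
time: 16.15
eef_pos: [0.478, -0.1195, 0.1301]
tcp_rot: [0.92, 0.393, -0.0, -0.0]
contact_force: [-0.4, -0.0, 0.8]
opening: 0.296
finger_force: 0.3
```

```bash
python3 -c "
from h import *
hub('w9.png');hubs('s9.png')"
```

```text
(np.float64(316.75), np.float64(207.25), np.float64(33.79999923706055), 'hubtop z', np.float64(0.1227), 'miss', np.float64(0.0004)) t 16.2 F [-0.   0.5  0.5] ff 0.2 op 0.3 [ 0.478  -0.1194  0.1301] q6 0.314
scene hub shift px 0.0 0.0 0.944
```

Request:
{"fn": "send_rows", "kwargs": {"moves": "0 0 -0.028 0.0014 0.036 0 -0.4;0 0 -0.056 0.009 0.071 0 -0.4;0 0 -0.083 0.0225 0.104 0 -0.4;0 0 -0.083 0.0225 0.104 0 -0.4"}}

```text
time: 16.75
eef_pos: [0.4963, -0.1306, 0.1301]
tcp_rot: [0.788, 0.616, -0.0, 0.0]
contact_force: [0.2, -0.9, -0.2]
opening: 0.297
finger_force: 0.2
```

```bash
python3 -c "
from h import *
hub('w10.png');hubs('s10.png')"
```

```text
(np.float64(315.25), np.float64(213.25), np.float64(34.099998474121094), 'hubtop z', np.float64(0.1327), 'miss', np.float64(0.0)) t 16.8 F [-1.2 -0.5  0. ] ff 0.09 op 0.299 [ 0.4963 -0.1305  0.1302] q6 -0.212
scene hub shift px 0.0 0.125 0.914
```

Request:
{"fn": "send_rows", "kwargs": {"moves": "0 0 -0.028 0.0014 0.036 0 -0.4;0 0 -0.056 0.009 0.071 0 -0.4;0 0 -0.083 0.0225 0.104 0 -0.4;0 0 -0.083 0.0225 0.104 0 -0.4"}}

```text
time: 17.35
eef_pos: [0.5174, -0.131, 0.13]
tcp_rot: [0.602, 0.798, -0.0, 0.0]
contact_force: [0.3, 0.3, -0.8]
opening: 0.301
finger_force: 0.3
```

```bash
python3 -c "
from h import *
hub('w11.png');hubs('s11.png')
g=cv2.imread('pics/w11.png',0)
for v in (300,320,345): print(v,[(int(u),int(x)) for u,x in zip(range(250,400,6),g[v,250:400:6])])"
```

```text
(np.float64(313.75), np.float64(204.25), np.float64(32.900001525878906), 'hubtop z', np.float64(0.1151), 'miss', np.float64(0.0005)) t 17.4 F [-1.3 -0.1  0.2] ff 0.25 op 0.298 [ 0.5174 -0.131   0.1301] q6 -0.716
scene hub shift px 0.0 2.125 0.835
300 [(250, 157), (256, 151), (262, 100), (268, 65), (274, 44), (280, 59), (286, 7), (292, 5), (298, 7), (304, 6), (310, 5), (316, 6), (322, 135), (328, 72), (334, 116), (340, 107), (346, 19), (352, 65), (358, 67), (364, 118), (370, 120), (376, 125), (382, 127), (388, 124), (394, 126)]
320 [(250, 30), (256, 50), (262, 65), (268, 63), (274, 10), (280, 8), (286, 14), (292, 30), (298, 36), (304, 32), (310, 30), (316, 16), (322, 93), (328, 16), (334, 116), (340, 84), (346, 9), (352, 50), (358, 65), (364, 65), (370, 31), (376, 27), (382, 113), (388, 124), (394, 127)]
345 [(250, 26), (256, 14), (262, 16), (268, 32), (274, 17), (280, 100), (286, 147), (292, 35), (298, 76), (304, 67), (310, 31), (316, 146), (322, 157), (328, 158), (334, 116), (340, 118), (346, 6), (352, 42), (358, 19), (364, 13), (370, 18), (376, 35), (382, 27), (388, 13), (394, 41)]
```

Request:
{"fn": "send_rows", "kwargs": {"moves": "0 0 0 0 0 0.03 -0.4;0 0 0 0 0 0.05 -0.4;0 0 0 0 0 0.05 -0.4"}}

```text
time: 17.82
eef_pos: [0.5173, -0.1309, 0.1196]
tcp_rot: [0.601, 0.799, 0.0, -0.0]
contact_force: [-0.9, -0.3, -0.0]
opening: 0.297
finger_force: 0.0
```

```bash
python3 -c "
from h import *
hub();hubs()"
```

```text
(np.float64(312.25), np.float64(211.75), np.float64(37.099998474121094), 'hubtop z', np.float64(0.1192), 'miss', np.float64(0.0005)) t 17.875 F [-0.7  0.2  0.6] ff 0.01 op 0.299 [ 0.5175 -0.131   0.12  ] q6 -0.72
scene hub shift px 0.0 2.125 0.843
```

Request:
{"fn": "send_rows", "kwargs": {"moves": "0 0 0.028 0.005 -0.036 0.001 -0.4;0 0 0.056 0.016 -0.07 0.002 -0.4;0 0 0.083 0.0325 -0.101 0.003 -0.4;0 0 0.111 0.0544 -0.13 0.004 -0.4;0 0 0.139 0.081 -0.154 0.006 -0.4;0 0 0.167 0.111 -0.173 0.007 -0.4;0 0 0.167 0.111 -0.173 0.007 -0.4"}}

```text
time: 18.8
eef_pos: [0.4782, -0.1194, 0.1191]
tcp_rot: [0.92, 0.392, 0.0, 0.0]
contact_force: [0.3, 0.8, 0.5]
opening: 0.301
finger_force: 0.0
```

```bash
python3 -c "
from h import *
hub();hubs()"
```

```text
(np.float64(316.75), np.float64(210.25), np.float64(35.599998474121094), 'hubtop z', np.float64(0.1169), 'miss', np.float64(0.0004)) t 18.85 F [0.2 0.9 0.3] ff 0.0 op 0.3 [ 0.4783 -0.1194  0.1191] q6 0.313
scene hub shift px -0.25 2.125 0.907
```

Request:
{"fn": "send_rows", "kwargs": {"moves": "0 0 0.028 0.005 -0.036 0.001 -0.4;0 0 0.056 0.016 -0.07 0.002 -0.4;0 0 0.083 0.0325 -0.101 0.003 -0.4;0 0 0.111 0.0544 -0.13 0.004 -0.4;0 0 0.139 0.081 -0.154 0.006 -0.4;0 0 0.167 0.111 -0.173 0.007 -0.4;0 0 0.167 0.111 -0.173 0.007 -0.4"}}

```text
time: 19.77
eef_pos: [0.4688, -0.0793, 0.1175]
tcp_rot: [0.993, -0.12, -0.0, -0.0]
contact_force: [-0.1, 0.1, -0.1]
opening: 0.304
finger_force: 0.0
```

Request:
{"fn": "send_rows", "kwargs": {"moves": "0 0 0.028 0.005 -0.036 0.001 -0.4;0 0 0.056 0.016 -0.07 0.002 -0.4;0 0 0.083 0.0325 -0.101 0.003 -0.4;0 0 0.111 0.0544 -0.13 0.004 -0.4;0 0 0.139 0.081 -0.154 0.006 -0.4;0 0 0.167 0.111 -0.173 0.007 -0.4;0 0 0.167 0.111 -0.173 0.007 -0.4"}}

```text
time: 20.65
eef_pos: [0.4987, -0.0512, 0.1159]
tcp_rot: [0.799, -0.601, -0.0, -0.0]
contact_force: [0.6, 0.8, 0.3]
opening: 0.302
finger_force: 0.0
```

```bash
python3 -c "
from h import *
hub();hubs();print(ctrl.get_state()['qpos'].round(2))"
```

```text
(np.float64(316.75), np.float64(205.75), np.float64(35.75), 'hubtop z', np.float64(0.12), 'miss', np.float64(0.0006)) t 20.7 F [-0.3 -0.9  0.9] ff 0.0 op 0.299 [ 0.4986 -0.0513  0.1159] q6 2.554
scene hub shift px -4.0 -6.0 0.611
[-0.31  0.01  2.08  0.    1.05  2.56]
```

Request:
{"fn": "send_rows", "kwargs": {"moves": "0 0 0 0 0 0 0;0 0 0 0 0 -0.15 0;0 0 0 0 0 -0.32 0;0 0 -0.1 0 0 -0.32 0;0 0 -0.1 0 0 -0.32 0;0 0 -0.1 0 0 -0.32 0;0 0 -0.1 0 0 -0.32 0;0 0 -0.25 0 0 -0.32 0;0 0 -0.25 0 0 -0.32 0;0 0 -0.25 0 0 -0.32 0;0 0 -0.25 0 0 -0.32 0;0 0 -0.25 0 0 -0.32 0"}}

```text
time: 22.25
eef_pos: [0.4984, -0.0512, 0.18]
tcp_rot: [0.99, 0.139, 0.0, -0.0]
contact_force: [0.1, -0.2, 0.8]
opening: 0.503
finger_force: 0.0
```

Request:
{"fn": "send_rows", "kwargs": {"moves": "0 0 -0.1 0 0 0 0;0 0 -0.1 0 0 0 0;0 0 -0.1 0 0 0 0;0 0 -0.1 0 0 0 0;0 0 -0.25 0 0 0 0;0 0 -0.25 0 0 0 0;0 0 -0.25 0 0 0 0;0 0 -0.25 0 0 0 0;0 0 -0.25 0 0 0 0;0 0 -0.25 0 0 0 0"}}

```text
time: 23.5
eef_pos: [0.4984, -0.0513, 0.1801]
tcp_rot: [0.605, 0.796, 0.0, 0.0]
contact_force: [-0.6, -0.1, 0.1]
opening: 0.498
finger_force: 0.0
```

```bash
python3 - <<'E'
from h import *
t=cam('top','t12.png');s=cam('scene','s12.png');w=cam('wrist','w12.png')
hubs();st=ctrl.get_state();print(st['time'],st['eef_pos'],st['qpos'].round(2),R.from_quat(st['tcp_rot']).as_matrix().round(3)[:,:2].T.tolist())
S=cv2.resize(s['image'][180:240,290:350,::-1],(380,380),interpolation=cv2.INTER_CUBIC)
m=np.hstack([S,cv2.resize(np.ascontiguousarray(w['image'][100:480,120:500,::-1]),(380,380))]);cv2.imwrite('pics/m12.png',cv2.convertScaleAbs(m,alpha=1.5))
E
```

```text
scene hub shift px -1.0 3.125 0.811
23.7 [ 0.49850506 -0.05123443  0.18005681] [-0.31 -0.07  2.03  0.    1.18 -0.57] [[-0.267, 0.964, -0.0], [0.964, 0.267, 0.0]]
```

View pics/m12.png

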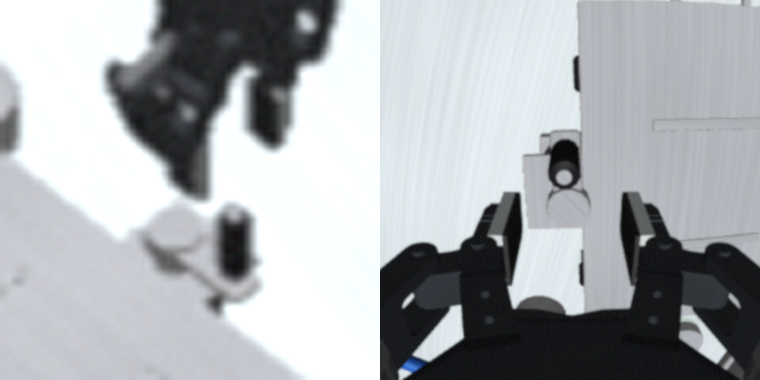

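The scene view (left) shows the grip at (235,245), on the far-left side of the hub, so the crank has followed. The wrist view (right) has the grip top at (565,177) and the hub at (568,204), in line with the hand's centre.

```bash
python3 - <<'E'
from h import *
w=cam('wrist');s=cam('scene')
a=ray(w,120+565-380,277,True);b=ray(s,290+236/6.33-.4,180+212/6.33-.4)
p,e=tri([a,b]);print(p,e);print(onz(w,305,277,.162,True),onz(w,308,304,.122,True))
for z in (.18,.115): print(totool([*p[:2],z]).round(3))
print(np.degrees(np.arctan2(*(p[:2]-AX)[::-1])),np.hypot(*(p[:2]-AX)))
E
```

```text
[ 0.49553153 -0.04823527  0.16754518] [np.float64(7.016235123130828e-05), np.float64(7.016235123127247e-05)]
[ 0.4960535  -0.05053621  0.162     ] [ 0.50708702 -0.08588026  0.122     ]
[ 0.018 -0.01   0.   ]
[ 0.018 -0.01   0.325]
106.07645604466772 0.04502554736181878
```

Request:
{"fn": "send_rows", "kwargs": {"moves": "0 0 0 0.01 -0.01 0.1 0;0 0 0 0.01 -0.01 0.2 0;0 0 0 0.01 -0.01 0.3 0;0 0 0 0 0 0.32 -0.4;0 0 0 0 0 0.32 -0.4;0 0 0 0 0 0.32 -0.4"}}

```text
time: 24.55
eef_pos: [0.4989, -0.0514, 0.1168]
tcp_rot: [0.605, 0.796, -0.0, 0.0]
contact_force: [-1.3, -0.1, -0.6]
opening: 0.3
finger_force: 0.4
```

Request:
{"fn": "send_rows", "kwargs": {"moves": "0 0 0.028 -0.005 0.036 0.001 -0.4;0 0 0.056 -0.016 0.07 0.002 -0.4;0 0 0.083 -0.0325 0.101 0.003 -0.4;0 0 0.111 -0.0544 0.13 0.004 -0.4;0 0 0.139 -0.081 0.154 0.006 -0.4;0 0 0.167 -0.111 0.173 0.007 -0.4;0 0 0.167 -0.111 0.173 0.007 -0.4"}}

```text
time: 25.42
eef_pos: [0.5385, -0.0635, 0.1154]
tcp_rot: [0.922, 0.387, 0.001, 0.0]
contact_force: [-0.1, 0.4, -0.0]
opening: 0.303
finger_force: 0.0
```

```bash
python3 -c "
from h import *
hubs();s=ctrl.get_state();print(s['time'],s['eef_pos'],s['contact_force'],s['qpos'].round(2),s['opening'])"
```

```text
scene hub shift px -0.625 2.75 0.477
25.475 [ 0.53837182 -0.06352646  0.11536126] [0.62799635 0.02421247 0.93272373] [-0.3   0.1   1.99 -0.    1.06  0.47] 0.30457060009470077
```

Request:
{"fn": "send_rows", "kwargs": {"moves": "0 0 0.028 -0.005 0.036 0.001 -0.4;0 0 0.056 -0.016 0.07 0.002 -0.4;0 0 0.083 -0.0325 0.101 0.003 -0.4;0 0 0.111 -0.0544 0.13 0.004 -0.4;0 0 0.139 -0.081 0.154 0.006 -0.4;0 0 0.167 -0.111 0.173 0.007 -0.4;0 0 0.167 -0.111 0.173 0.007 -0.4"}}

```text
time: 26.35
eef_pos: [0.5472, -0.1037, 0.1138]
tcp_rot: [0.992, -0.126, 0.001, 0.0]
contact_force: [0.7, 0.3, -0.2]
opening: 0.301
finger_force: 0.0
```

Request:
{"fn": "send_rows", "kwargs": {"moves": "0 0 0.028 -0.005 0.036 0.001 -0.4;0 0 0.056 -0.016 0.07 0.002 -0.4;0 0 0.083 -0.0325 0.101 0.003 -0.4;0 0 0.111 -0.0544 0.13 0.004 -0.4;0 0 0.139 -0.081 0.154 0.006 -0.4;0 0 0.167 -0.111 0.173 0.007 -0.4;0 0 0.167 -0.111 0.173 0.007 -0.4"}}

```text
time: 27.22
eef_pos: [0.5167, -0.1314, 0.1123]
tcp_rot: [0.796, -0.605, 0.001, 0.0]
contact_force: [0.0, 0.6, 0.2]
opening: 0.297
finger_force: 0.0
```

```bash
python3 -c "
from h import *
hub();hubs('s14.png');s=ctrl.get_state();print(s['time'],s['eef_pos'],s['contact_force'],s['qpos'].round(2),s['opening'])
c=cam('scene');print([proj(c,[*AX,.135-d])[1]-proj(c,[*AX,.135])[1] for d in (.0155,.018,.02)])"
```

```text
(np.float64(273.25), np.float64(259.75), np.float64(28.399999618530273), 'hubtop z', np.float64(0.09), 'miss', np.float64(0.0506)) t 27.275 F [0.1 0.6 0.7] ff 0.0 op 0.301 [ 0.5167 -0.1313  0.1122] q6 2.432
scene hub shift px 0.125 3.125 0.783
27.325 [ 0.51663833 -0.13125082  0.11201769] [-0.73633446  0.18672648 -0.51188632] [-0.44  0.08  2.01 -0.    1.05  2.43] 0.2996542739272625
[np.float64(3.3246540632888752), np.float64(3.8566615339277632), np.float64(4.281429497539563)]
```

```bash
python3 - <<'E'
from h import *
up=lambda i:cv2.resize(i,None,fx=8,fy=8,interpolation=cv2.INTER_CUBIC)
L=lambda n:cv2.imread('pics/'+n,0)
def sh(a,b,y0,y1,x0,x1):
    t=up(L(a)[y0:y1,x0:x1]);S=up(L(b)[y0-5:y1+5,x0-5:x1+5]);_,m,_,l=cv2.minMaxLoc(cv2.matchTemplate(S,t,cv2.TM_CCOEFF_NORMED));return l[0]/8-5,l[1]/8-5,round(m,3)
for box in [(209,223,310,322),(207,221,309,325),(210,220,311,320)]: print(sh('s11.png','s14.png',*box),sh('s10.png','s11.png',*box),sh('s6.png','s14.png',*box))
E
```

```text
(-0.375, 1.375, 0.88) (-0.25, 1.75, 0.778) (-0.25, 3.0, 0.677)
(-0.75, 1.625, 0.901) (-0.25, 2.25, 0.776) (0.125, 3.375, 0.71)
(-0.25, 1.75, 0.903) (-0.125, 2.0, 0.848) (-0.25, 3.25, 0.789)
```

Request:
{"fn": "send_rows", "kwargs": {"moves": "0 0 0.015 -0.005 0.036 0.001 -0.4;0 0 0.025 -0.016 0.07 0.002 -0.4;0 0 0.025 -0.016 0.07 0.002 -0.4;0 0 0.025 -0.016 0.07 0.002 -0.7;0 0 0.025 -0.016 0.07 0.002 -0.9;0 0 0.025 -0.016 0.07 0.002 -1;0 0 0.025 -0.016 0.07 0.002 -1", "newtons": 20}}

```text
time: 28.25
eef_pos: [0.5026, -0.1318, 0.1116]
tcp_rot: [0.744, -0.668, 0.0, -0.0]
contact_force: [1.3, 1.1, 0.9]
opening: 0.2
finger_force: 20.6
```

```bash
python3 - <<'E'
from h import *
cam('scene','s15.png');s=ctrl.get_state();print(s['time'],s['eef_pos'],s['contact_force'],s['finger_force'],s['qpos'].round(2),s['opening'])
up=lambda i:cv2.resize(i,None,fx=8,fy=8,interpolation=cv2.INTER_CUBIC)
L=lambda n:cv2.imread('pics/'+n,0)
def sh(a,b,y0,y1,x0,x1):
    t=up(L(a)[y0:y1,x0:x1]);S=up(L(b)[y0-5:y1+5,x0-5:x1+5]);_,m,_,l=cv2.minMaxLoc(cv2.matchTemplate(S,t,cv2.TM_CCOEFF_NORMED));return l[0]/8-5,l[1]/8-5,round(m,3)
for box in [(209,223,310,322),(207,221,309,325),(210,220,311,320)]: print(sh('s11.png','s15.png',*box),sh('s10.png','s15.png',*box),sh('s14.png','s15.png',*box))
E
```

```text
28.3 [ 0.50255738 -0.13185527  0.11162   ] [0.89556084 1.0712356  1.98789988] 20.603535175323486 [-0.45  0.05  2.04  0.    1.05  2.58] 0.2014802253423004
(0.375, 1.125, 0.865) (-0.75, 3.125, 0.787) (0.625, 0.375, 0.802)
(1.75, 1.0, 0.839) (-0.5, 3.25, 0.831) (4.625, -0.875, 0.799)
(0.5, 1.875, 0.875) (-0.875, 3.125, 0.903) (4.375, -1.25, 0.7)
```

```bash
python3 -c "
from plant import ctrl
print(ctrl.sign_off())"
```

```text
the job is handed in; nothing more can be done
None
```

I handed the job in at about 28 s: the lid is pressed shut past its catches, and the screw dropped about 10 mm when turned backward. It was then turned forward about one turn (346–376° by the arm's tracked position), and the fingers hold the grip at about 20 N. The result isn't confirmed, because sign-off returned no verdict and my last camera check of the crank height was noisy (about 82 mm against 79 mm expected from the turn, limit 81.7 mm).

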